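# Lock the oven's control bay with the panel key

### The arm

A 6-joint arm with a two-finger parallel gripper is mounted at the origin on the work surface. World frame = base frame: x ahead of the robot, y to its left, z up, the work surface at z = 0. Lengths are in mm, angles in rad, forces in N, time in s.
With the tool pointing down it reaches from about 350 to 875 mm from the base axis. Payload 4.2 kg.
Tool frame: the origin (TCP) lies between the finger pads; the fingertips stand 17 mm ahead of it and the grasp point (between the pads) lies 2 mm behind it (nose_length is the distance from the TCP to the fingertips, in mm); z points along the fingers, y is the direction in which the jaws open and shut (so a half turn about z gives the same grasp; the last joint's range is limited). The gripper opens to 85 mm and grips with 20 to 120 N. Pads are 22 mm wide; open, the fingers measure 114 mm over their backs; the gripper's body (76 mm by 85 mm) begins 54 mm behind the grasp point. The pads swing forward as they close: fully open they stand 13 mm farther back than shut.
Start: joints at [-0.999, 0.385, 0.008, 0, -1.194, -0.259], TCP at [192.343, -594.646, 215.612] pointing down, gripper open.
Joint ranges: [-3.14, 3.14], [-1.21, 2.06], [-1.07, 1.41], [-3.16, 2.05], [-2.99, -0.16], [-3.1, 3.1]. Speed limits (rad/s): [2.79, 2.79, 3.14, 3.14, 3.14, 3.14].

### API

Orientations are given as a unit quaternion [x, y, z, w].
In Python, from bench import * gives the robot as it stands.
- The arm moves only by the tool jog_arm, never from a script. Its argument "increments" is a list of rows, each a list of 4 numbers: the shift along the tool's x, y, z in m, then the turn about the tool's z in degrees. A call has 1 to 10 rows; each row is the pose to reach, as a shift and turn from the pose measured when the call began, along the tool's axes at that moment; what a row does not reach only later rows make up. A row lasts 1/8 s, in which the tool goes at most 62.5 mm and 10.7 degrees, less where a joint would pass 70% of its speed; a pose out of reach is approached as far as the arm can. A call with a gripper value outside its range is refused whole. "hand" is the gripper's target within -1 to 1 (fully open at 1, half-way at 0, shut at -1), set as the call begins (left out, the last holds). The fingers move at their own pace and stop on an object; the grip force is fixed at half the most. Time passes only in rows, so rows that repeat a pose let the fingers close. It gives the time, the measured TCP pose, the force and the opening at its end, in the units of the state.
- read_state(): the state, without advancing time (a new reading comes with each control period).
- get_image(name): name is "scene" or "top" or "wrist"; returns the picture (400x640x3 uint8, red, green, blue); there is no depth.
- calibration(name): a dict with "fx", "fy", "cx", "cy" (pixels), "position" and "rotation" of the camera in the world; the wrist camera has in their place "hand_eye" (4x4, takes a point from camera to tool coordinates, whose origin is the TCP and whose axes are the flange's). Camera axes: x right, y up, looking along -z (the intrinsics and any distortion apply to the point x, -y, -z); pixel columns grow to the right and rows downward; lengths in mm; the calibration is good to about 2 mm. A picture is of the moment at which its call begins: read the wrist's pose just before it. calibration takes no time and is no camera call.
- job_done(): hands the job in, once; it reports no verdict.
The state is a dict: "clock": time; "joints": joint angles; "joint_vel": joint speeds; "joint_efforts": joint torques, N m; "position": TCP position; "ee_rot": TCP orientation; "contact_force": force on the tool from outside, world axes, zero at the start; "wrist_torque": the same for the moment, N m; "gripper_width": finger opening in mm.
Only numpy, scipy, OpenCV 4.12 (cv2) and the standard library are available. Lean on these libraries where they do the work, as an engineer would, in place of code of your own. Each camera call takes 0.05 s, during which the arm holds its last target.

### The job

The control bay on top of the pulled-out oven has its cover back on but not locked, and the red T-handled key stands in its lock without having caught. Press the key down lightly and turn it gently back and forth until its bit drops into the hidden insert, then turn it clockwise to the stop to close the lock, without forcing it. Pull the key out and leave it in the steel parts tray; do not shift the green circuit board or the screwdriver.

Things in the scene. Friction and masses are not known exactly. Their poses are not given: they have to be found in the camera images.
- key_handle (a point): T-handled panel key, steel with a red plastic crossbar, 90 mm tall, about 120 g, standing upright in the lock at the start, turned any way. This point is the middle of the crossbar, which is 64 mm long (along this point's x), 12 mm thick (y) and 16 mm high; z is the key's axis, up from bit to handle. The key's foot lies 82 mm below this point, its middle 37 mm below
- key_center (a point): the middle of the same key, on its axis, half-way up (45 mm above its foot, 37 mm below the middle of the crossbar)
- key_foot (a point): foot of the same key: the end of its bit, on its axis. From the foot up: a bit of four equal wings in a cross (along x and y; 16 mm across, 4 mm thick, 11 mm long), a round barrel 18 mm in diameter and 30 mm long, a shank 12 mm in diameter and 33 mm long, then the crossbar
- lock_mouth (a point): the lock in the bay's cover: a round steel collar 30 mm in diameter with a black flange. This point is the centre of its open mouth, 82 mm above the deck and 12 mm above the cover; z up, x and y those of the bay. The bore is 20 mm wide; the key's handle stands clear above it even when the key is fully in
- lock_face (a point): centre of the flat face of the brass insert in the bore, 26 mm below the mouth; the bit rests on it at the start. Its cross slot (6 mm wide, 10 mm deep) takes the bit in four positions a quarter turn apart, within about 5 degrees. The slot's angle is hidden and unknown: the nearest fit is at most 45 degrees clockwise or anticlockwise. There a lightly pressed key sinks 10 mm
- cam (a joint): cam turned by the insert, rad: 0 fully open, grows clockwise seen from above, 1.57 fully closed at a rigid stop. It starts anywhere from 0 to 0.1, which tells nothing of the slot's angle. It turns stiffly (0.12 N m), stays where left, and can be turned only with the bit sunk in the slot, where the bit has about 7 degrees of play each way; at the stop the resistance rises sharply
- bay: control bay: a galvanised sheet-metal box fixed on the oven's deck, 180 mm (its x) by 200 mm (its y) and 70 mm high, with a closed flat cover; origin at the middle of its underside. The lock stands on the cover 35 mm from the middle towards -x
- tray_floor (a point): shallow open steel parts tray with a dark mat, held to the deck by its magnets, left or right of the bay: 220 mm (along x) by 150 mm (along y) outside, walls 5 mm thick, rim 22 mm above the deck; this point is the centre of its inner floor, 5 mm above the deck
- board_mid (a point): bystander: an old green circuit board with black, white, yellow and blue parts, 150 mm (x) by 100 mm (y), parts up to 34 mm high, lying loose on the deck on the side of the bay where the tray is not; this point is its middle, 10 mm above the deck
- driver_grip (a point): bystander: a screwdriver lying on the deck beyond the bay; this point is on its handle
- blower: fixed black cooling blower lying along its y axis beyond the bay: about 262 mm long, 90 mm in diameter (end ring 100 mm), 105 mm high; origin under its middle, on the deck
Mind the look-alikes: they are no part of the job. Of the things like the part that bears key_handle, leave any that is black, blue or orange; of the rest the smaller one is meant.

How it is judged:
By the outcome, as a careful person would: the job done as asked, in the order asked, and still so for the second after the job is handed in, with the robot touching nothing.
It also fails if it takes over 72 s, if anything falls off the work surface, if the arm or the gripper's body presses on something with over 40 N, if the wrist force passes 120 N, or if a joint passes its speed limit or range.

## Working session

There is one attempt and no reset: what is moved stays moved. The work goes in short steps, Python scripts to look and compute and a tool call to move; the robot and the scene stay as the last step left them, time stands still between calls to the robot, and variables do not carry over. Pictures are saved under pics/ and viewed, and the job is handed in when it is done.

Besides the shell and the picture viewer there is one more tool, called after ">>>" as a command line: name --pt "numbers of a row" for each row, then --argument value for the rest. jog_arm: Moves the arm, as the interface text tells. Its arguments: {"type":"object","properties":{"increments":{"type":"array"},"hand":{"type":"number"}},"required":["increments"]}

```bash
mkdir -p pics; ls; python3 - <<'E'
from bench import *
import cv2
s=read_state();print({k:(v if not hasattr(v,'round') else v) for k,v in s.items()})
for n in ["scene","top","wrist"]:
    cv2.imwrite(f"pics/{n}0.png",get_image(n)[:,:,::-1]); print(n,calibration(n))
E
```

```text
pics
{'clock': 0.0, 'joints': array([-9.99377674e-01,  3.85592141e-01,  6.64506212e-03, -5.35240523e-04,
       -1.19400714e+00, -2.58616339e-01]), 'joint_vel': array([ 0.00073403,  0.00023872,  0.00046217, -0.00059665,  0.00017163,
        0.00071585]), 'joint_efforts': array([ 1.89903735e-04, -3.92284870e+01,  1.88398558e+01,  4.18595955e+00,
       -4.66084457e-03,  1.41121478e-05]), 'position': array([ 192.1770024 , -594.0742465 ,  214.50229612]), 'ee_rot': array([-1.55666680e-01,  9.87809019e-01,  1.08764659e-03, -2.07412433e-04]), 'contact_force': array([-0.8665161 , -0.37028502,  0.2763334 ]), 'wrist_torque': array([-0.01333255, -0.02607018,  0.00589848]), 'gripper_width': 85.27526972344536}
scene {'fx': 395.4668181225026, 'fy': 395.4668181225026, 'cx': 325.5171301970745, 'cy': 200.36704941952422, 'position': array([1007.63445826, -181.08516794,  857.83458682]), 'rotation': array([0.23935792, 0.15518509, 0.53919502, 0.79239769])}
top {'fx': 481.91510948234065, 'fy': 481.91510948234065, 'cx': 325.6640517469022, 'cy': 199.17254876712775, 'position': array([ 402.22071732,    7.23929299, 1392.71392984]), 'rotation': array([-0.04374052,  0.05213294,  0.70745043, -0.70347908])}
wrist {'fx': 295.6392951525786, 'fy': 295.6392951525786, 'cx': 313.44758882215, 'cy': 196.05298349475422, 'hand_eye': array([[ 1.68114283e-04,  9.56090685e-01,  2.93070937e-01,
         7.47661629e+01],
       [ 9.99999678e-01,  6.92936339e-05, -7.99687711e-04,
         2.29356610e-01],
       [-7.84881921e-04,  2.93070977e-01, -9.56090365e-01,
        -1.58224524e+02],
       [ 0.00000000e+00,  0.00000000e+00,  0.00000000e+00,
         1.00000000e+00]])}
```

View pics/scene0.png

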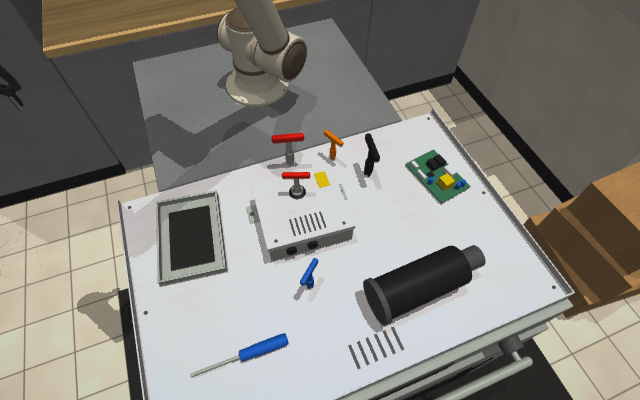

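View pics/top0.png

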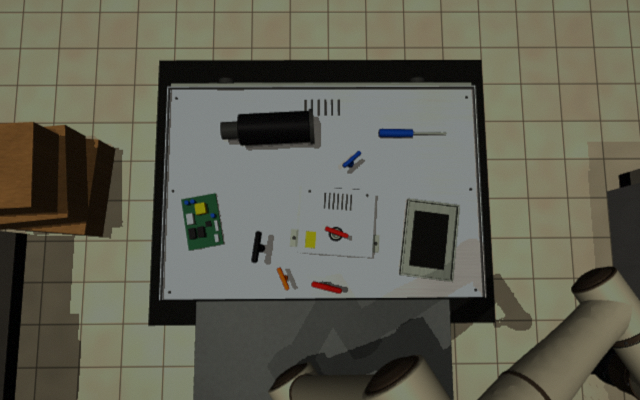

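View pics/wrist0.png

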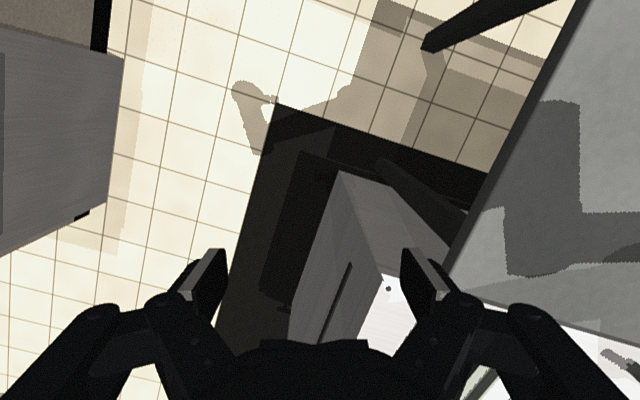

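Candidates for the key:
- red in the lock: scene (296,175), top (337,232)
- larger red: scene (288,138), top (327,287)
- orange: scene (333,138)
- black: scene (372,150)
- blue: scene (310,270)

I choose the smaller red one standing in the collar, and I'll check it in a close crop.

```bash
cat > h.py <<'E'
from bench import *
import numpy as np, cv2
from scipy.spatial.transform import Rotation as R
def cam(n):
    c=calibration(n)
    return c,np.array(c['position']),R.from_quat(c['rotation']).as_matrix()
def ray(n,u,v):
    c,p,M=cam(n)
    d=M@np.array([(u-c['cx'])/c['fx'],-(v-c['cy'])/c['fy'],-1]); return p,d/np.linalg.norm(d)
def plane(n,u,v,z):
    p,d=ray(n,u,v); return p+d*(z-p[2])/d[2]
def tri(uv1,uv2):
    p,d=ray("scene",*uv1);q,e=ray("top",*uv2)
    A=np.stack([d,-e],1);t=np.linalg.lstsq(A,q-p,rcond=None)[0]
    a=p+d*t[0];b=q+e*t[1];return (a+b)/2,np.linalg.norm(a-b)
def proj(n,X):
    c,p,M=cam(n);x=M.T@(np.array(X)-p);return np.array([c['cx']+c['fx']*x[0]/-x[2],c['cy']-c['fy']*x[1]/-x[2]])
def wproj(X,s):
    c=calibration('wrist');T=np.array(c['hand_eye']);Rt=R.from_quat(s['ee_rot']).as_matrix()
    x=Rt.T@(np.array(X)-s['position']); x=T[:3,:3].T@(x-T[:3,3])
    return np.array([c['cx']+c['fx']*x[0]/-x[2],c['cy']-c['fy']*x[1]/-x[2]])
def wray(u,v,s):
    c=calibration('wrist');T=np.array(c['hand_eye']);Rt=R.from_quat(s['ee_rot']).as_matrix()
    d=T[:3,:3]@np.array([(u-c['cx'])/c['fx'],-(v-c['cy'])/c['fy'],-1]);
    return s['position']+Rt@T[:3,3],Rt@d
def wplane(u,v,z,s):
    p,d=wray(u,v,s);return p+d*(z-p[2])/d[2]
def redmask(im):
    h=cv2.cvtColor(im,cv2.COLOR_RGB2HSV)
    return (((h[...,0]<6)|(h[...,0]>174))&(h[...,1]>150)&(h[...,2]>60)).astype(np.uint8)
def say():
    s=read_state();print('t',round(s['clock'],2),'p',s['position'].round(1),'rot',R.from_quat(s['ee_rot']).as_matrix().round(3).tolist(),'F',s['contact_force'].round(1),'T',s['wrist_torque'].round(2),'w',round(s['gripper_width'],1),'q',s['joints'].round(3));return s
E
python3 - <<'E'
from h import *
for n in ["scene","top"]:
    im=cv2.imread(f"pics/{n}0.png")[:,:,::-1]
    k,l,st,c=cv2.connectedComponentsWithStats(redmask(im))
    for i in range(1,k):
        if st[i,4]>5:
            pts=np.argwhere(l==i)[:,::-1].astype(np.float32);print(n,c[i],st[i],cv2.minAreaRect(pts))
a=cv2.imread("pics/scene0.png")[110:230,220:400];b=cv2.imread("pics/top0.png")[180:305,230:390]
cv2.imwrite("pics/crop0.png",np.hstack([cv2.resize(a,(400,300),interpolation=2),cv2.resize(b,(400,300),interpolation=2)]))
# tray corners top / deck
E
```

```text
scene [287.52066116 137.55371901] [272 133  32  10 242] ((287.4549255371094, 137.50408935546875), (7.605002403259277, 31.415903091430664), 84.80557250976562)
scene [295.58928571 174.61904762] [282 172  28   7 168] ((295.5, 175.0), (6.0, 27.0), 90.0)
top [336.32380952 231.92380952] [325 227  23  11 105] ((336.2671203613281, 231.78765869140625), (23.75935173034668, 4.798686981201172), 20.556045532226562)
top [326.66666667 287.00641026] [312 282  30  11 156] ((326.5293884277344, 286.8823547363281), (30.074417114257812, 5.3357834815979), 14.03624439239502)
```

View pics/crop0.png

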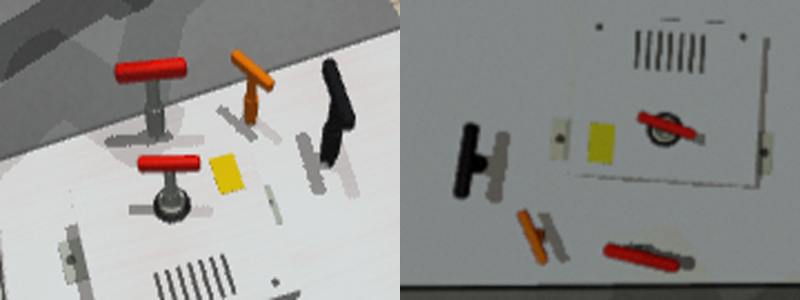

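The crop confirms it: the smaller red T-bar stands over the black-flanged collar, while the larger red one stands free on the deck. Next I'll locate things.

```bash
python3 - <<'E'
from h import *
X,e=tri((295.6,174.6),(336.3,231.9));print('key',X.round(1),e)
X2,e2=tri((287.5,137.5),(326.7,287));print('bigkey',X2.round(1),e2)
th=np.deg2rad(20.556)
for s in(-1,1):
    print('bar end top',plane("top",336.3+s*11.9*np.cos(th),231.9+s*11.9*np.sin(th),X[2]).round(1))
for z in (0,10,20,30): print(z,plane("top",430,240,z).round(1), plane("scene",192,238,z).round(1))
# board corner consistency for deck height
for nm,a,b in [("boltTL",(129,207),(475,290)),("trayA",(158,203),(460,202)),("screwTipDr",(192,374),(446,134)),("trayOuterfar",(160,284),(400,275) )]:
    print(nm,tri(a,b))
E
```

```text
key [486.9 -36.  140.6] 1.5040247286508523
bigkey [344.7 -10.1 107.2] 0.4319952196533191
bar end top [498.2  -6.4 140.6]
bar end top [476.1 -64.1 140.6]
0 [ 471.8 -310.8    0. ] [ 474.9 -306.4    0. ]
10 [ 471.3 -308.5   10. ] [ 481.1 -305.    10. ]
20 [ 470.8 -306.2   20. ] [ 487.3 -303.5   20. ]
30 [ 470.3 -304.    30. ] [ 493.5 -302.    30. ]
boltTL (array([ 3.28601000e+02, -4.35957352e+02, -1.70369251e-01]), np.float64(2.7601497946312303))
trayA (array([ 547.88907268, -316.48951374,  267.40150674]), np.float64(14.467864586583604))
screwTipDr (array([ 783.36950391, -365.79482248,   11.96201732]), np.float64(1.6701501755995942))
trayOuterfar (array([ 382.42382271, -378.23128716, -336.19492461]), np.float64(204.1525074769244))
```

>>> jog_arm --pt "-0.04 0.04 -0.01 -5" --pt "-0.453 0.44 -0.01 -51" --pt "-0.453 0.44 -0.01 -51" --pt "-0.453 0.44 -0.01 -51" --pt "-0.453 0.44 -0.01 -51" --pt "-0.453 0.44 -0.01 -51" --pt "-0.453 0.44 -0.01 -51" --pt "-0.453 0.44 -0.01 -51" --pt "-0.453 0.44 -0.01 -51" --pt "-0.453 0.44 -0.01 -51" --hand 1

```text
clock: 1.4
position: [482.5, -45.2, 225.6]
ee_rot: [-0.566, 0.824, 0.001, 0.0]
contact_force: [1.3, -0.2, -0.1]
gripper_width: 85.4
```

```bash
python3 - <<'E'
from h import *
say()
E
```

```text
t 1.4 p [482.5 -45.2 225.6] rot [[-0.359, -0.933, -0.0], [-0.933, 0.359, 0.002], [-0.001, 0.001, -1.0]] F [ 1.3 -0.2 -0.1] T [-0.09 -0.11  0.02] w 85.4 q [ 0.242  0.136 -0.307 -0.002 -1.127 -0.608]
```

```bash
python3 - <<'E'
from h import *
s=say()
im=get_image("wrist");cv2.imwrite("pics/w1.png",im[:,:,::-1])
k,l,st,c=cv2.connectedComponentsWithStats(redmask(im))
for i in range(1,k):
    if st[i,4]>50:
        pts=np.argwhere(l==i)[:,::-1].astype(np.float32);r=cv2.minAreaRect(pts);print(c[i],st[i],r)
        b=cv2.boxPoints(r);print([wplane(*q,144,s).round(1) for q in b], wplane(*c[i],142,s).round(1))
E
```

```text
t 1.4 p [482.5 -45.2 225.6] rot [[-0.359, -0.933, -0.0], [-0.933, 0.359, 0.002], [-0.001, 0.001, -1.0]] F [ 1.3 -0.2 -0.1] T [-0.09 -0.11  0.02] w 85.4 q [ 0.242  0.136 -0.307 -0.002 -1.127 -0.608]
[463.90104167 168.08184524] [ 455  127   19   84 1344] ((464.0, 168.5), (83.0, 18.0), 90.0)
[array([356.7, -58.9, 144. ]), array([343.4, -53.8, 144. ]), array([358.1,  15.4, 144. ]), array([372.6,   9.8, 144. ])] [356.5 -23.  142. ]
[312.32101617 205.69399538] [305 172  15  70 866] ((312.8295593261719, 206.47186279296875), (69.23141479492188, 13.788688659667969), 88.05851745605469)
[array([481.1, -67.8, 144. ]), array([470.4, -64. , 144. ]), array([490.7,  -4.5, 144. ]), array([502.3,  -8.5, 144. ])] [486.1 -37.4 142. ]
```

View pics/w1.png

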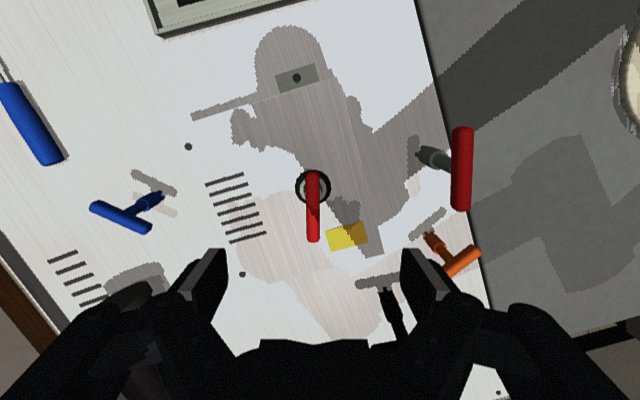

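>>> jog_arm --pt "-0.0092 -0.0005 0.025 -2" --pt "-0.0092 -0.0005 0.05 -2" --pt "-0.0092 -0.0005 0.05 -2" --pt "-0.0092 -0.0005 0.05 -2"

```text
clock: 1.95
position: [490.8, -32.2, 176.3]
ee_rot: [-0.582, 0.813, -0.0, 0.002]
contact_force: [-0.3, -0.1, 0.1]
gripper_width: 85.7
```

```bash
python3 - <<'E'
from h import *
s=say()
im=get_image("wrist");cv2.imwrite("pics/w2.png",im[:,:,::-1])
k,l,st,c=cv2.connectedComponentsWithStats(redmask(im))
for i in range(1,k):
    if st[i,4]>50:
        pts=np.argwhere(l==i)[:,::-1].astype(np.float32);r=cv2.minAreaRect(pts);print(c[i],st[i],r)
        b=cv2.boxPoints(r);print([wplane(*q,144,s).round(1) for q in b], wplane(*c[i],142,s).round(1))
        m=(l==i)
        for v in range(st[i,1],st[i,1]+st[i,3],12): 
            u=np.where(m[v])[0]; print(v,u.min(),u.max(),end='; ')
E
```

```text
t 1.95 p [490.8 -32.2 176.3] rot [[-0.322, -0.947, 0.004], [-0.947, 0.322, 0.003], [-0.004, -0.003, -1.0]] F [-0.3 -0.1  0.1] T [ 0.02 -0.01  0.05] w 85.7 q [ 0.265  0.191 -0.372 -0.002 -1.003 -0.591]
[503.37345972 168.3971564 ] [ 488  118   32  104 2110] ((503.402099609375, 169.73085021972656), (24.638086318969727, 104.02368927001953), 4.548041820526123)
[array([377.7,   8.1, 144. ]), array([362. , -59.7, 144. ]), array([347.7, -53.6, 144. ]), array([361.8,  15. , 144. ])] [360.7 -24.5 142. ]
118 498 509; 130 498 518; 142 497 517; 154 495 515; 166 494 514; 178 493 512; 190 491 511; 202 490 509; 214 489 507; [317.15625    207.69389205] [ 309  165   19   89 1408] ((316.94171142578125, 208.95767211914062), (17.38610076904297, 88.16949462890625), 2.2906100749969482)
[array([503.9,  -8.6, 144. ]), array([480.7, -68.3, 144. ]), array([470.1, -64.2, 144. ]), array([492.3,  -4.1, 144. ])] [486.  -37.8 142. ]
165 315 321; 177 310 326; 189 310 326; 201 309 325; 213 310 325; 225 309 324; 237 309 323; 249 309 323;
```

View pics/w2.png

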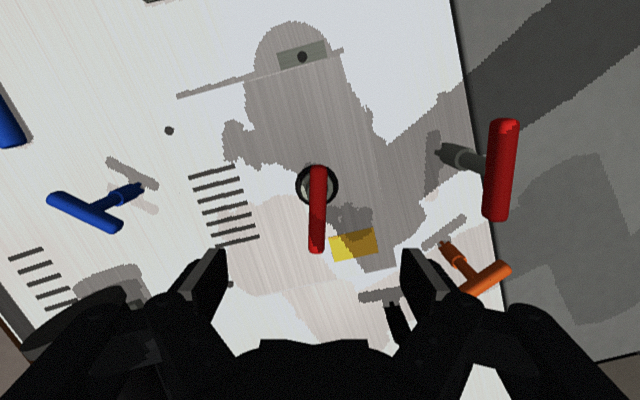

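>>> jog_arm --pt "0.0063 0.0028 0 1.8" --pt "0.0063 0.0028 0 1.8" --pt "0.0063 0.0028 0.01 1.8" --pt "0.0063 0.0028 0.02 1.8" --pt "0.0063 0.0028 0.02 1.8" --pt "0.0063 0.0028 0.02 1.8"

```text
clock: 2.75
position: [486.4, -37.1, 156.4]
ee_rot: [-0.569, 0.822, -0.0, 0.003]
contact_force: [-0.6, -0.1, -0.4]
gripper_width: 85.4
```

```bash
python3 - <<'E'
from h import *
s=say()
im=get_image("wrist");cv2.imwrite("pics/w3.png",im[:,:,::-1])
k,l,st,c=cv2.connectedComponentsWithStats(redmask(im))
for i in range(1,k):
    if st[i,4]>50 and abs(c[i][0]-320)<60:
        pts=np.argwhere(l==i)[:,::-1].astype(np.float32);r=cv2.minAreaRect(pts);print(c[i],st[i],r)
        b=cv2.boxPoints(r);print([wplane(*q,144,s).round(1) for q in b], wplane(*c[i],142,s).round(1))
print(wproj([486.1,-37.3,138],s))
E
```

```text
t 2.75 p [486.4 -37.1 156.4] rot [[-0.351, -0.936, 0.005], [-0.936, 0.351, 0.003], [-0.004, -0.003, -1.0]] F [-0.6 -0.1 -0.4] T [ 0.03  0.03 -0.02] w 85.4 q [ 0.257  0.206 -0.41  -0.002 -0.95  -0.615]
[313.34601449 226.8339372 ] [ 304  181   19   96 1656] ((312.9999694824219, 228.49996948242188), (94.99998474121094, 17.999996185302734), 90.0)
[array([480.4, -68.6, 144. ]), array([470.4, -64.8, 144. ]), array([492.6,  -4.2, 144. ]), array([503.7,  -8.3, 144. ])] [485.9 -38.2 142. ]
[313.57747966 225.70826089]
```

>>> jog_arm --pt "0.0005 0 0.01 0" --pt "0.0005 0 0.0195 0" --pt "0.0005 0 0.0195 0" --pt "0.0005 0 0.0195 0"

```text
clock: 3.3
position: [486.6, -37.6, 137.1]
ee_rot: [-0.569, 0.822, -0.0, 0.003]
contact_force: [0.3, -0.4, 0.6]
gripper_width: 85.4
```

>>> jog_arm --pt "0 0 0 0" --pt "0 0 0 0" --pt "0 0 0 0" --pt "0 0 0 0" --pt "0 0 0 0" --pt "0 0 0 0" --pt "0 0 0 0" --pt "0 0 0 0" --hand -1

```text
clock: 4.3
position: [486.6, -37.5, 137.1]
ee_rot: [-0.569, 0.822, -0.0, 0.003]
contact_force: [0.2, 0.3, -0.1]
gripper_width: -0.0
```

```bash
python3 - <<'E'
from h import *
s=say()
im=get_image("wrist");cv2.imwrite("pics/w4.png",im[:,:,::-1])
E
```

```text
t 4.3 p [486.6 -37.5 137.1] rot [[-0.351, -0.936, 0.005], [-0.936, 0.351, 0.003], [-0.004, -0.004, -1.0]] F [ 0.2  0.3 -0.1] T [0.02 0.04 0.04] w -0.0 q [ 0.256  0.228 -0.437 -0.002 -0.9   -0.614]
```

View pics/w4.png

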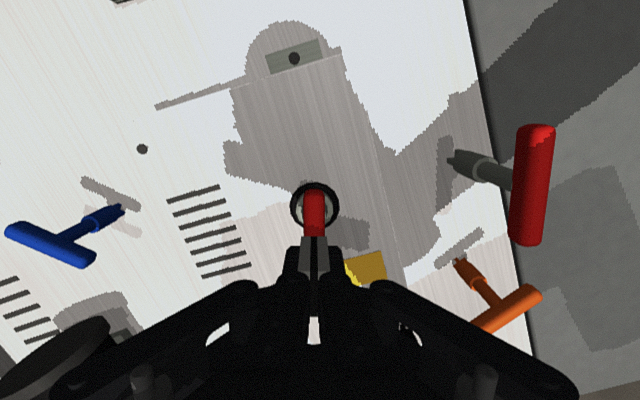

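```bash
python3 - <<'E'
from h import *
s=say()
Rt=R.from_quat(s['ee_rot']).as_matrix()
for p in [(0,0,0),(0,0,17),(11,0,17),(-11,0,17),(11,0,-2),(-11,0,-20)]:
    print(p,wproj(s['position']+Rt@np.array(p,float),s).round(1))
for n in("scene","top"):
    im=get_image(n);cv2.imwrite(f"pics/{n}4.png",im[:,:,::-1])
    print(proj(n,s['position']),proj(n,s['position']-[0,0,17]))
    u,v=proj(n,s['position']).astype(int)
    cv2.imwrite(f"pics/{n}4c.png",cv2.resize(im[v-75:v+75,u-100:u+100,::-1],(800,600),interpolation=2))
im=cv2.imread("pics/w4.png");cv2.imwrite("pics/w4c.png",cv2.resize(im[160:310,213:413],(800,600),interpolation=2))
E
```

```text
t 4.35 p [486.6 -37.6 137.1] rot [[-0.351, -0.936, 0.005], [-0.936, 0.351, 0.003], [-0.004, -0.004, -1.0]] F [-0.1 -0.6 -1. ] T [ 0.   -0.02  0.  ] w 0.1 q [ 0.256  0.228 -0.437 -0.002 -0.9   -0.614]
(0, 0, 0) [313.1 238.5]
(0, 0, 17) [313.1 227. ]
(11, 0, 17) [313.1 210.9]
(-11, 0, 17) [313.1 242.6]
(11, 0, -2) [313.1 222.3]
(-11, 0, -20) [313.1 273.6]
[295.32498398 175.61383589] [295.70688317 180.0361412 ]
[337.12048396 232.1990297 ] [336.89512223 232.6328975 ]
```

View pics/scene4c.png

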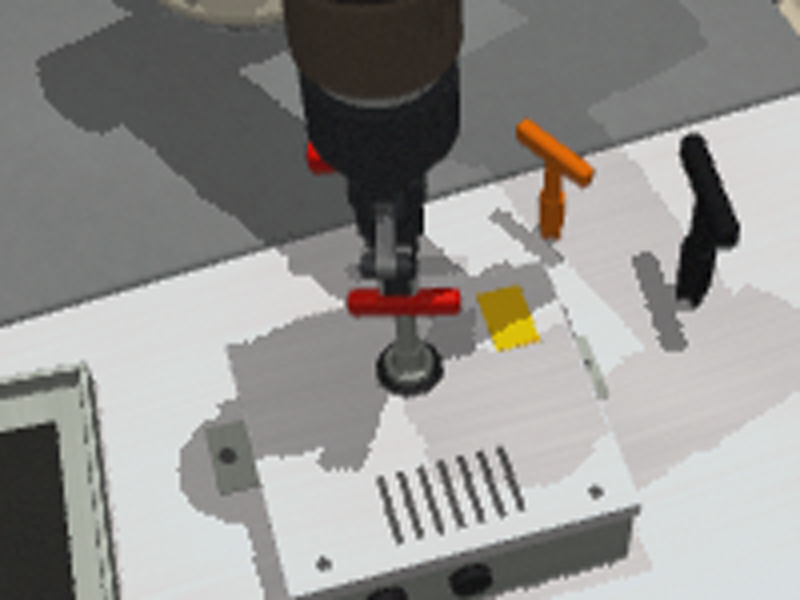

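View pics/w4c.png

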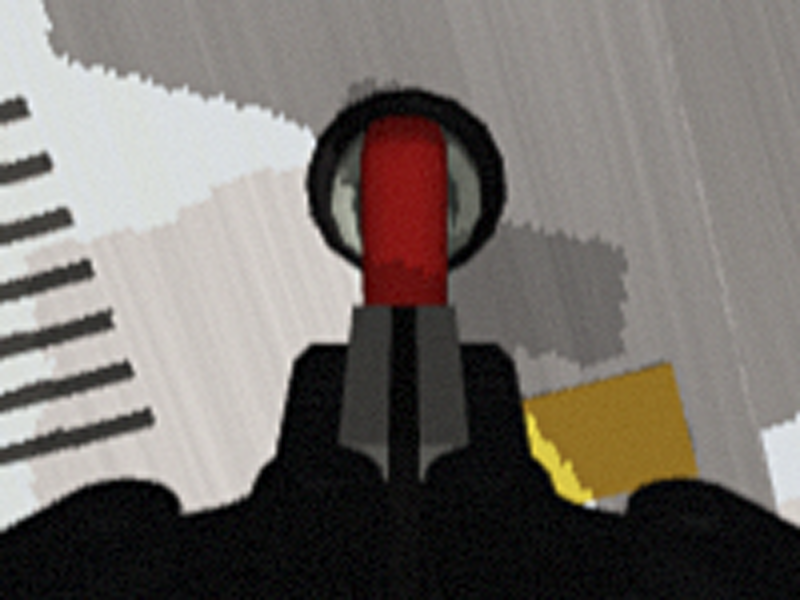

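The gripper shut on nothing. Both views show the fingertips ending above the bar: in the wrist view at row 236, where the stated nose length predicts about 211. So the real tips appear roughly 34 mm short of the stated position. I'll open and re-measure before going lower.

>>> jog_arm --pt "0 0 0 0" --pt "0 0 0 0" --pt "0 0 0 0" --pt "0 0 0 0" --pt "0 0 0.004 0" --pt "0 0 0.008 0" --pt "0 0 0.014 0" --pt "0 0 0.02 0" --pt "0 0 0.02 0" --pt "0 0 0.02 0" --hand 1

```text
clock: 5.7
position: [486.8, -37.5, 117.1]
ee_rot: [-0.57, 0.822, -0.0, 0.003]
contact_force: [-0.3, 0.5, -0.6]
gripper_width: 85.4
```

```bash
python3 - <<'E'
from h import *
s=say()
ims=[]
im=get_image("wrist");cv2.imwrite("pics/w5.png",im[:,:,::-1])
im=get_image("scene");u,v=295,170
cv2.imwrite(f"pics/scene5c.png",cv2.resize(im[v-75:v+75,u-100:u+100,::-1],(800,600),interpolation=2))
E
```

```text
t 5.7 p [486.8 -37.5 117.1] rot [[-0.351, -0.936, 0.005], [-0.936, 0.351, 0.002], [-0.004, -0.004, -1.0]] F [-0.3  0.5 -0.6] T [ 0.01  0.01 -0.01] w 85.4 q [ 0.256  0.253 -0.462 -0.001 -0.849 -0.614]
```

View pics/w5.png

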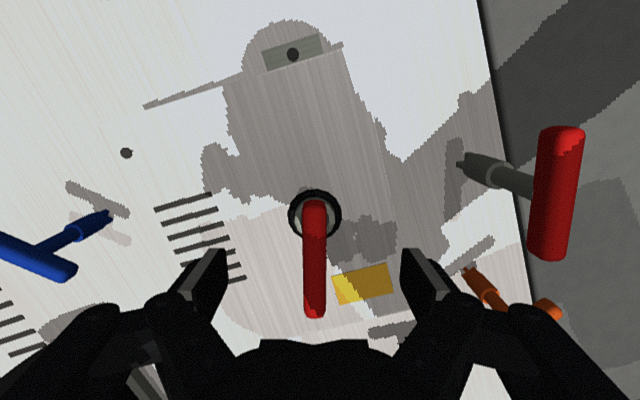

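View pics/scene5c.png

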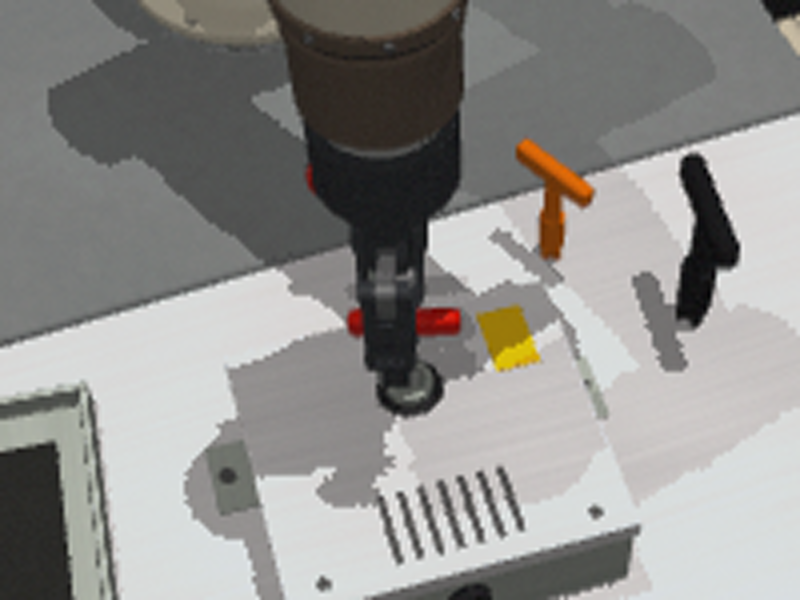

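```bash
python3 - <<'E'
from h import *
s=read_state();Rt=R.from_quat(s['ee_rot']).as_matrix()
for z in (-40,-30,-20,-10,0,10):
    print(z,[proj("scene",s['position']+Rt@np.array([0,y,z],float)).round(1).tolist() for y in (-43,-50,-57)],
     [wproj(s['position']+Rt@np.array([11,y,z],float),s).round(1).tolist() for y in(42.7,-42.7)])
E
```

```text
-40 [[294.4, 185.9], [294.3, 188.6], [294.3, 191.3]] [[408.9, 254.6], [217.2, 254.6]]
-30 [[294.7, 188.6], [294.6, 191.2], [294.5, 193.9]] [[402.4, 244.5], [223.7, 244.5]]
-20 [[294.9, 191.2], [294.9, 193.8], [294.8, 196.5]] [[396.7, 235.6], [229.3, 235.7]]
-10 [[295.2, 193.8], [295.1, 196.4], [295.1, 199.0]] [[391.8, 227.9], [234.3, 227.9]]
0 [[295.4, 196.3], [295.4, 198.9], [295.3, 201.5]] [[387.4, 221.0], [238.8, 221.0]]
10 [[295.7, 198.7], [295.6, 201.3], [295.6, 203.9]] [[383.4, 214.8], [242.7, 214.8]]
```

Both views agree: the open tips sit about 30 mm behind the reported TCP, against a stated 4 mm ahead. The tool is effectively 34 mm shorter than stated, so the grasp point is 36 mm behind the TCP. To grip the bar centre at z 138 I need TCP z of about 102, so I'll go down 15 mm.

>>> jog_arm --pt "0 0 0.008 0" --pt "0 0 0.015 0" --pt "0 0 0.015 0" --pt "0 0 0.015 0"

```text
clock: 6.3
position: [487.0, -37.4, 102.2]
ee_rot: [-0.57, 0.822, -0.001, 0.003]
contact_force: [0.8, 0.0, -1.5]
gripper_width: 85.2
```

>>> jog_arm --pt "0 0 0 0" --pt "0 0 0 0" --pt "0 0 0 0" --pt "0 0 0 0" --pt "0 0 0 0" --pt "0 0 0 0" --pt "0 0 0 0" --pt "0 0 0 0" --hand -1

```text
clock: 7.3
position: [487.1, -37.5, 102.3]
ee_rot: [-0.57, 0.822, -0.001, 0.003]
contact_force: [0.1, -0.5, 1.9]
gripper_width: 10.9
```

```bash
python3 - <<'E'
from h import *
s=say()
im=get_image("wrist");im2=get_image("scene");u,v=295,170
cv2.imwrite("pics/c6.png",np.hstack([cv2.resize(im[120:320,213:413,::-1],(400,400)),cv2.resize(im2[v-50:v+50,u-50:u+50,::-1],(400,400))]))
E
```

```text
t 7.3 p [487.1 -37.5 102.3] rot [[-0.351, -0.936, 0.006], [-0.936, 0.351, 0.002], [-0.004, -0.004, -1.0]] F [ 0.1 -0.5  1.9] T [ 0.02  0.27 -0.02] w 10.9 q [ 0.256  0.273 -0.48  -0.001 -0.811 -0.614]
```

View pics/c6.png

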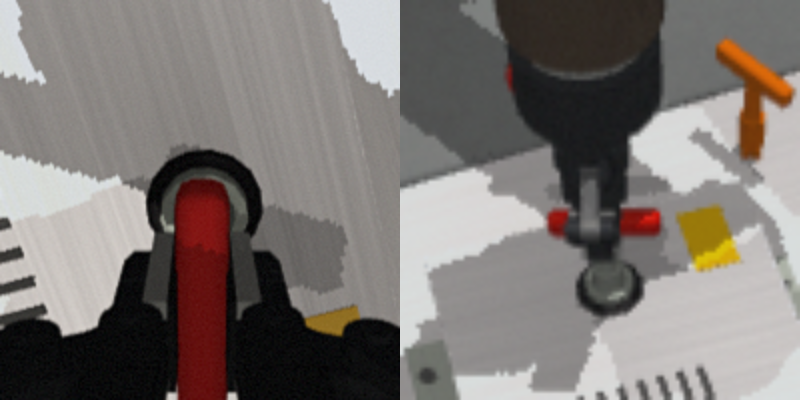

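The bar is gripped across its 12 mm thickness (width 10.9 mm). Next comes a light press, watching the force.

>>> jog_arm --pt "0 0 0.0005 0" --pt "0 0 0.001 0" --pt "0 0 0.001 0"

```text
clock: 7.78
position: [487.4, -37.5, 102.2]
ee_rot: [-0.57, 0.822, -0.001, 0.003]
contact_force: [-2.4, 0.8, 7.2]
gripper_width: 11.1
```

```bash
python3 -c "
from h import *
say()"
```

```text
t 7.78 p [487.4 -37.5 102.2] rot [[-0.351, -0.936, 0.006], [-0.936, 0.351, 0.002], [-0.004, -0.005, -1.0]] F [-2.4  0.8  7.2] T [0.08 0.73 0.  ] w 11.1 q [ 0.256  0.274 -0.481 -0.001 -0.81  -0.614]
```

>>> jog_arm --pt "0 0 0.0012 -3" --pt "0 0 0.0012 -6" --pt "0 0 0.0012 -9" --pt "0 0 0.0012 -12" --pt "0 0 0.0012 -12"

```text
clock: 8.4
position: [488.2, -37.6, 102.2]
ee_rot: [-0.653, 0.757, -0.002, 0.004]
contact_force: [-1.3, -0.4, 7.8]
gripper_width: 10.9
```

```bash
python3 -c "
from h import *
say()"
```

```text
t 8.4 p [488.2 -37.6 102.2] rot [[-0.147, -0.989, 0.008], [-0.989, 0.147, 0.002], [-0.003, -0.008, -1.0]] F [-1.3 -0.4  7.8] T [-0.15  0.61 -0.04] w 10.9 q [ 0.256  0.274 -0.481  0.001 -0.808 -0.404]
```

>>> jog_arm --pt "0 0.0008 0.0012 -3" --pt "0 0.0008 0.0012 -6" --pt "0 0.0008 0.0012 -9" --pt "0 0.0008 0.0012 -12" --pt "0 0.0008 0.0012 -12"

```text
clock: 9.02
position: [488.4, -37.6, 102.2]
ee_rot: [0.729, -0.685, 0.003, -0.004]
contact_force: [-1.0, 0.2, 8.4]
gripper_width: 10.9
```

```bash
python3 -c "
from h import *
say()"
```

```text
t 9.03 p [488.4 -37.6 102.2] rot [[0.062, -0.998, 0.011], [-0.998, -0.062, 0.001], [-0.001, -0.011, -1.0]] F [-1.   0.2  8.4] T [-0.08  0.44 -0.01] w 10.9 q [ 0.256  0.273 -0.482  0.002 -0.805 -0.195]
```

>>> jog_arm --pt "0 0.001 0.001 -3" --pt "0 0.001 0.001 -6" --pt "0 0.001 0.001 -9" --pt "0 0.001 0.001 -12" --pt "0 0.001 0.001 -15" --pt "0 0.001 0.001 -18" --pt "0 0.001 0.001 -21" --pt "0 0.001 0.001 -21"

```text
clock: 10.02
position: [488.6, -37.5, 101.9]
ee_rot: [0.841, -0.54, 0.005, -0.004]
contact_force: [-0.4, 0.1, 5.0]
gripper_width: 10.9
```

```bash
python3 -c "
from h import *
say()"
```

```text
t 10.03 p [488.6 -37.5 101.9] rot [[0.416, -0.909, 0.013], [-0.909, -0.416, 0.002], [0.004, -0.013, -1.0]] F [-0.4  0.1  5. ] T [-0.05 -0.13 -0.01] w 10.9 q [ 0.257  0.273 -0.485  0.002 -0.801  0.17 ]
```

>>> jog_arm --pt "0 0 0.0012 -3" --pt "0 0 0.0012 -6" --pt "0 0 0.0012 -9" --pt "0 0 0.0012 -12" --pt "0 0 0.0012 -15" --pt "0 0 0.0012 -18" --pt "0 0 0.0012 -18"

```text
clock: 10.9
position: [488.0, -37.3, 99.7]
ee_rot: [0.915, -0.403, 0.005, -0.003]
contact_force: [-0.1, 1.1, -2.3]
gripper_width: 10.9
```

```bash
python3 -c "
from h import *
say()"
```

```text
t 10.9 p [488.  -37.3  99.7] rot [[0.675, -0.738, 0.012], [-0.738, -0.675, 0.002], [0.006, -0.01, -1.0]] F [-0.1  1.1 -2.3] T [ 0.51 -0.12 -0.02] w 10.9 q [ 0.257  0.275 -0.487  0.001 -0.797  0.483]
```

It is dropping in (z 99.7, no reaction) after about 60° anticlockwise. I'll press straight down.

>>> jog_arm --pt "0 0 0.001 0" --pt "0 0 0.002 0" --pt "0 0 0.003 0" --pt "0 0 0.003 0"

```text
clock: 11.4
position: [488.0, -37.2, 96.6]
ee_rot: [0.915, -0.403, 0.005, -0.003]
contact_force: [0.1, 1.7, -1.6]
gripper_width: 10.8
```

```bash
python3 -c "
from h import *
say()"
```

```text
t 11.4 p [488.  -37.2  96.6] rot [[0.675, -0.738, 0.012], [-0.738, -0.675, 0.002], [0.006, -0.01, -1.0]] F [ 0.1  1.7 -1.6] T [ 0.56 -0.17 -0.08] w 10.8 q [ 0.257  0.28  -0.491  0.001 -0.789  0.483]
```

>>> jog_arm --pt "0 0 0.001 0" --pt "0 0 0.002 0" --pt "0 0 0.003 0" --pt "0 0 0.004 0" --pt "0 0 0.005 0" --pt "0 0 0.005 0"

```text
clock: 12.15
position: [488.4, -37.2, 92.4]
ee_rot: [0.915, -0.403, 0.005, -0.003]
contact_force: [-1.7, 1.0, 4.7]
gripper_width: 11.4
```

```bash
python3 -c "
from h import *
say()"
```

```text
t 12.15 p [488.4 -37.2  92.4] rot [[0.675, -0.738, 0.012], [-0.738, -0.675, 0.002], [0.007, -0.011, -1.0]] F [-1.7  1.   4.7] T [0.55 0.41 0.02] w 11.4 q [ 0.257  0.286 -0.495  0.002 -0.777  0.483]
```

Seated: 10 mm sunk, with a bottom reaction of about 5 N. Now I'll turn clockwise in stages and watch the torque.

>>> jog_arm --pt "0 0 0 4" --pt "0 0 0 8" --pt "0 0 0 12" --pt "0 0 0 16" --pt "0 0 0 20" --pt "0 0 0 24" --pt "0 0 0 28" --pt "0 0 0 32" --pt "0 0 0 32"

```text
clock: 13.28
position: [487.6, -37.5, 92.4]
ee_rot: [0.769, -0.639, 0.004, -0.004]
contact_force: [-1.4, 0.0, 2.9]
gripper_width: 11.4
```

```bash
python3 -c "
from h import *
say()"
```

```text
t 13.28 p [487.6 -37.5  92.4] rot [[0.183, -0.983, 0.011], [-0.983, -0.183, 0.002], [0.0, -0.011, -1.0]] F [-1.4  0.   2.9] T [0.28 0.61 0.08] w 11.4 q [ 0.257  0.285 -0.496  0.002 -0.779 -0.074]
```

>>> jog_arm --pt "0 0 0 4" --pt "0 0 0 8" --pt "0 0 0 12" --pt "0 0 0 16" --pt "0 0 0 20" --pt "0 0 0 24" --pt "0 0 0 28" --pt "0 0 0 32" --pt "0 0 0 32"

```text
clock: 14.4
position: [486.8, -37.6, 92.4]
ee_rot: [-0.564, 0.826, -0.002, 0.004]
contact_force: [-3.9, 0.7, 4.0]
gripper_width: 10.9
```

```bash
python3 -c "
from h import *
say()"
```

```text
t 14.4 p [486.8 -37.6  92.4] rot [[-0.364, -0.931, 0.009], [-0.931, 0.364, 0.001], [-0.005, -0.008, -1.0]] F [-3.9  0.7  4. ] T [0.53 1.05 0.06] w 10.9 q [ 0.257  0.285 -0.496  0.001 -0.78  -0.631]
```

>>> jog_arm --pt "0 0.0004 0 3" --pt "0 0.0004 0 6" --pt "0 0.0004 0 9" --pt "0 0.0004 0 12" --pt "0 0.0004 0 12"

```text
clock: 15.02
position: [486.4, -37.5, 92.4]
ee_rot: [-0.475, 0.88, -0.002, 0.004]
contact_force: [-1.9, 1.1, 2.6]
gripper_width: 10.9
```

```bash
python3 -c "
from h import *
say()"
```

```text
t 15.03 p [486.4 -37.5  92.4] rot [[-0.548, -0.836, 0.009], [-0.836, 0.548, 0.001], [-0.006, -0.007, -1.0]] F [-1.9  1.1  2.6] T [0.56 0.65 0.14] w 10.9 q [ 0.258  0.284 -0.497  0.002 -0.78  -0.839]
```

Turned 75.7° so far, torque 0.14. Small steps from here.

>>> jog_arm --pt "0 0 0 2" --pt "0 0 0 4" --pt "0 0 0 6" --pt "0 0 0 6"

```text
clock: 15.52
position: [486.3, -37.4, 92.4]
ee_rot: [-0.428, 0.904, -0.001, 0.004]
contact_force: [-1.5, 2.3, 2.7]
gripper_width: 11.1
```

```bash
python3 -c "
from h import *
say()"
```

```text
t 15.53 p [486.3 -37.4  92.4] rot [[-0.633, -0.774, 0.009], [-0.774, 0.633, 0.001], [-0.006, -0.006, -1.0]] F [-1.5  2.3  2.7] T [0.73 0.73 0.1 ] w 11.1 q [ 0.258  0.284 -0.497  0.001 -0.78  -0.944]
```

>>> jog_arm --pt "0 0 0 2" --pt "0 0 0 4" --pt "0 0 0 4"

```text
clock: 15.9
position: [486.2, -37.4, 92.4]
ee_rot: [-0.396, 0.918, -0.001, 0.004]
contact_force: [-1.0, 3.0, 3.2]
gripper_width: 10.7
```

```bash
python3 -c "
from h import *
say()"
```

```text
t 15.9 p [486.2 -37.4  92.4] rot [[-0.686, -0.728, 0.009], [-0.728, 0.686, 0.001], [-0.007, -0.005, -1.0]] F [-1.   3.   3.2] T [0.83 0.88 0.07] w 10.7 q [ 2.580e-01  2.840e-01 -4.970e-01  1.000e-03 -7.800e-01 -1.014e+00]
```

>>> jog_arm --pt "0 0.0004 0 2" --pt "0 0.0004 0 4" --pt "0 0.0004 0 4"

```text
clock: 16.27
position: [486.0, -37.2, 92.4]
ee_rot: [-0.364, 0.931, -0.001, 0.004]
contact_force: [-0.4, 0.8, 2.6]
gripper_width: 11.2
```

```bash
python3 -c "
from h import *
say()"
```

```text
t 16.27 p [486.  -37.2  92.4] rot [[-0.735, -0.678, 0.009], [-0.678, 0.735, 0.001], [-0.007, -0.005, -1.0]] F [-0.4  0.8  2.6] T [0.42 0.58 0.02] w 11.2 q [ 2.580e-01  2.840e-01 -4.980e-01  1.000e-03 -7.800e-01 -1.085e+00]
```

>>> jog_arm --pt "0 0 0 1.5" --pt "0 0 0 3" --pt "0 0 0 3"

```text
clock: 16.65
position: [485.9, -37.2, 92.4]
ee_rot: [-0.339, 0.941, -0.001, 0.004]
contact_force: [-1.4, 1.9, 3.0]
gripper_width: 10.7
```

```bash
python3 -c "
from h import *
say()"
```

```text
t 16.65 p [485.9 -37.2  92.4] rot [[-0.77, -0.638, 0.009], [-0.638, 0.77, 0.001], [-0.007, -0.005, -1.0]] F [-1.4  1.9  3. ] T [0.59 0.73 0.08] w 10.7 q [ 2.580e-01  2.840e-01 -4.980e-01  1.000e-03 -7.800e-01 -1.138e+00]
```

>>> jog_arm --pt "0 0 0 1.5" --pt "0 0 0 3" --pt "0 0 0 3"

```text
clock: 17.02
position: [485.9, -37.1, 92.4]
ee_rot: [-0.314, 0.949, -0.001, 0.004]
contact_force: [-2.0, 1.7, 2.3]
gripper_width: 11.0
```

```bash
python3 -c "
from h import *
say()"
```

```text
t 17.02 p [485.9 -37.1  92.4] rot [[-0.802, -0.597, 0.009], [-0.597, 0.802, 0.001], [-0.008, -0.004, -1.0]] F [-2.   1.7  2.3] T [0.76 0.75 0.16] w 11.0 q [ 2.580e-01  2.840e-01 -4.980e-01  1.000e-03 -7.800e-01 -1.191e+00]
```

>>> jog_arm --pt "0 0 0 1" --pt "0 0 0 2" --pt "0 0 0 2"

```text
clock: 17.4
position: [485.9, -37.1, 92.4]
ee_rot: [-0.297, 0.955, -0.001, 0.004]
contact_force: [-2.4, 1.8, 3.2]
gripper_width: 10.5
```

```bash
python3 -c "
from h import *
say()"
```

```text
t 17.4 p [485.9 -37.1  92.4] rot [[-0.823, -0.568, 0.008], [-0.568, 0.823, 0.001], [-0.008, -0.004, -1.0]] F [-2.4  1.8  3.2] T [0.8  0.79 0.12] w 10.5 q [ 2.580e-01  2.840e-01 -4.980e-01  1.000e-03 -7.800e-01 -1.226e+00]
```

>>> jog_arm --pt "0 0 0 1" --pt "0 0 0 2" --pt "0 0 0 2"

```text
clock: 17.77
position: [485.9, -37.1, 92.4]
ee_rot: [-0.281, 0.96, -0.001, 0.004]
contact_force: [-1.7, 2.3, 4.0]
gripper_width: 10.7
```

```bash
python3 -c "
from h import *
say()
im=get_image('wrist')
cv2.imwrite('pics/c7.png',cv2.resize(im[120:320,213:413,::-1],(400,400)))"
```

```text
t 17.77 p [485.9 -37.1  92.4] rot [[-0.842, -0.539, 0.008], [-0.539, 0.842, 0.001], [-0.008, -0.003, -1.0]] F [-1.7  2.3  4. ] T [0.86 0.84 0.07] w 10.7 q [ 2.580e-01  2.840e-01 -4.980e-01  1.000e-03 -7.800e-01 -1.261e+00]
```

View pics/c7.png

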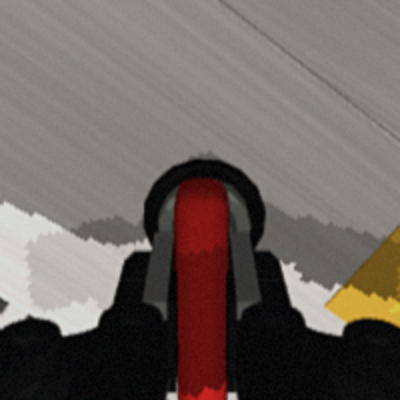

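The bar has turned with the gripper (no slip); total 99.9°, stop not yet felt.

>>> jog_arm --pt "0 0.0002 0 1" --pt "0 0.0002 0 2" --pt "0 0.0002 0 2"

```text
clock: 18.2
position: [485.8, -37.0, 92.4]
ee_rot: [-0.264, 0.965, -0.0, 0.004]
contact_force: [-3.0, 2.4, 2.2]
gripper_width: 11.1
```

```bash
python3 -c "
from h import *
say()"
```

```text
t 18.2 p [485.8 -37.   92.4] rot [[-0.861, -0.509, 0.008], [-0.509, 0.861, 0.001], [-0.008, -0.003, -1.0]] F [-3.   2.4  2.2] T [0.57 0.71 0.23] w 11.1 q [ 2.590e-01  2.840e-01 -4.980e-01  1.000e-03 -7.800e-01 -1.296e+00]
```

>>> jog_arm --pt "0 0 0 1" --pt "0 0 0 2" --pt "0 0 0 2"

```text
clock: 18.58
position: [485.8, -37.0, 92.4]
ee_rot: [-0.247, 0.969, -0.0, 0.004]
contact_force: [-2.1, 1.7, 3.1]
gripper_width: 10.9
```

```bash
python3 -c "
from h import *
say()"
```

```text
t 18.57 p [485.8 -37.   92.4] rot [[-0.878, -0.479, 0.008], [-0.479, 0.878, 0.001], [-0.008, -0.003, -1.0]] F [-2.1  1.7  3.1] T [0.7  0.83 0.38] w 10.9 q [ 2.590e-01  2.840e-01 -4.990e-01  1.000e-03 -7.800e-01 -1.331e+00]
```

>>> jog_arm --pt "0 0 0 0.7" --pt "0 0 0 1.5" --pt "0 0 0 1.5"

```text
clock: 18.95
position: [485.8, -36.9, 92.4]
ee_rot: [-0.235, 0.972, -0.0, 0.004]
contact_force: [-2.4, 2.7, 3.7]
gripper_width: 11.1
```

```bash
python3 -c "
from h import *
say()"
```

```text
t 18.95 p [485.8 -36.9  92.4] rot [[-0.89, -0.456, 0.008], [-0.456, 0.89, 0.001], [-0.008, -0.003, -1.0]] F [-2.4  2.7  3.7] T [0.73 0.81 0.53] w 11.1 q [ 2.590e-01  2.840e-01 -4.990e-01  1.000e-03 -7.800e-01 -1.357e+00]
```

Torque climbs steadily (0.12, 0.23, 0.38, 0.53 N m) at about 105°, so that's the stop. I won't force it further. I'll back off 8°, inside the play, and pull up.

>>> jog_arm --pt "0 0 0 -2" --pt "0 0 0 -4" --pt "0 0 0 -6" --pt "0 0 0 -8" --pt "0 0 0 -8"

```text
clock: 19.58
position: [486.0, -37.1, 92.4]
ee_rot: [-0.302, 0.953, -0.001, 0.004]
contact_force: [-0.6, 0.0, 2.1]
gripper_width: 11.2
```

```bash
python3 -c "
from h import *
say()"
```

```text
t 19.57 p [486.  -37.1  92.4] rot [[-0.818, -0.576, 0.009], [-0.576, 0.818, 0.001], [-0.008, -0.004, -1.0]] F [-0.6  0.   2.1] T [ 0.23  0.37 -0.06] w 11.2 q [ 0.259  0.284 -0.498  0.002 -0.78  -1.217]
```

>>> jog_arm --pt "0 0 -0.002 0" --pt "0 0 -0.004 0" --pt "0 0 -0.007 0" --pt "0 0 -0.01 0" --pt "0 0 -0.012 0" --pt "0 0 -0.012 0"

```text
clock: 20.32
position: [486.1, -37.0, 104.7]
ee_rot: [-0.302, 0.953, -0.001, 0.005]
contact_force: [-0.1, 0.2, -2.1]
gripper_width: 11.3
```

```bash
python3 -c "
from h import *
say()"
```

```text
t 20.32 p [486.1 -37.  104.7] rot [[-0.818, -0.576, 0.01], [-0.576, 0.818, 0.001], [-0.009, -0.004, -1.0]] F [-0.1  0.2 -2.1] T [ 0.    0.   -0.02] w 11.3 q [ 0.259  0.267 -0.484  0.002 -0.811 -1.217]
```

The key is out of the slot. I'll lift it clear and locate the tray from the top picture.

>>> jog_arm --pt "0 0 -0.02 0" --pt "0 0 -0.045 0" --pt "0 0 -0.07 0" --pt "0 0 -0.08 0" --pt "0 0 -0.08 0" --pt "0 0 -0.08 0"

```text
clock: 21.08
position: [484.5, -37.2, 183.5]
ee_rot: [-0.302, 0.953, -0.001, 0.004]
contact_force: [0.2, 0.0, -2.1]
gripper_width: 10.7
```

```bash
python3 - <<'E'
from h import *
s=say()
im=cv2.imread("pics/top0.png")
for n,roi,z in (("top",(395,195,470,285),5),("scene",(150,185,235,290),5)):
    im=cv2.imread(f"pics/{n}0.png");x0,y0,x1,y1=roi
    g=cv2.cvtColor(im[y0:y1,x0:x1],cv2.COLOR_BGR2GRAY)
    for thr in (45,60):
        k,l,st,c=cv2.connectedComponentsWithStats((g<thr).astype(np.uint8))
        i=1+np.argmax(st[1:,4]);pts=np.argwhere(l==i)[:,::-1].astype(np.float32)+[x0,y0]
        r=cv2.minAreaRect(pts.astype(np.float32));q=cv2.approxPolyDP(cv2.convexHull(pts.astype(np.int32)),6,True)[:,0]
        print(n,thr,st[i],r,plane(n,*(c[i]+[x0,y0]),z).round(1),[plane(n,*p,z).round(0)[:2].tolist() for p in q])
im=get_image("scene");cv2.imwrite("pics/s8.png",im[:,:,::-1])
E
```

```text
t 21.07 p [484.5 -37.2 183.5] rot [[-0.818, -0.575, 0.007], [-0.575, 0.818, 0.001], [-0.006, -0.003, -1.0]] F [ 0.2  0.  -2.1] T [-0.01  0.06  0.  ] w 10.7 q [ 2.590e-01  1.720e-01 -3.770e-01  1.000e-03 -1.014e+00 -1.217e+00]
top 45 [  15   16   39   59 1881] ((428.9752502441406, 239.7388153076172), (34.471214294433594, 55.53124237060547), 5.90614128112793) [ 472.6 -306.6    5. ] [[544.0, -365.0], [389.0, -344.0], [403.0, -250.0], [556.0, -269.0]]
top 60 [  14   16   40   59 1939] ((428.8176574707031, 239.9293975830078), (35.363006591796875, 55.94283676147461), 5.90614128112793) [ 472.2 -306.     5. ] [[544.0, -365.0], [389.0, -344.0], [401.0, -250.0], [553.0, -266.0]]
scene 45 [  19   21   46   64 2332] ((189.7342529296875, 237.47531127929688), (59.40861511230469, 43.65355682373047), 83.9909896850586) [ 475.  -308.6    5. ] [[554.0, -270.0], [538.0, -366.0], [387.0, -345.0], [402.0, -250.0]]
scene 60 [  19   21   46   64 2386] ((189.7295379638672, 237.47543334960938), (59.55202102661133, 43.96267318725586), 83.8844985961914) [ 475.3 -309.     5. ] [[554.0, -270.0], [540.0, -366.0], [387.0, -345.0], [402.0, -250.0]]
```

View pics/s8.png

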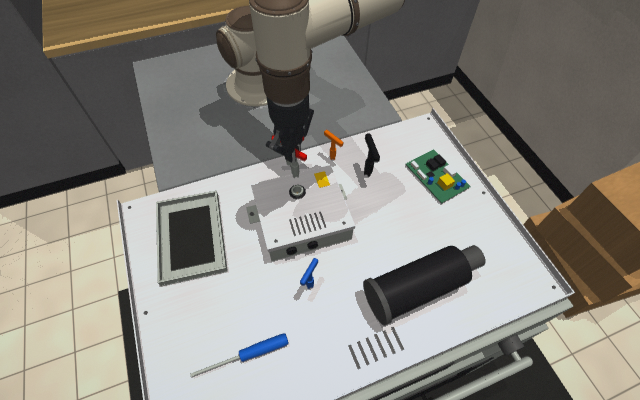

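The scene view shows the key held clear of the lock. The tray's mat is centred at about (473, -307) with its long axis at -7.5°, and the board and driver are unmoved. Now to the tray.

>>> jog_arm --pt "0.02 -0.034 0 -5" --pt "0.05 -0.085 0 -14" --pt "0.08 -0.137 0 -24" --pt "0.11 -0.188 0 -34" --pt "0.139 -0.238 0 -44" --pt "0.139 -0.238 0 -47.5" --pt "0.139 -0.238 0 -47.5" --pt "0.139 -0.238 0 -47.5" --pt "0.139 -0.238 0 -47.5"

```text
clock: 22.25
position: [507.9, -310.9, 183.4]
ee_rot: [-0.66, 0.751, -0.002, 0.003]
contact_force: [-0.6, -0.3, -1.3]
gripper_width: 11.0
```

```bash
python3 - <<'E'
from h import *
s=say()
a=get_image("wrist");b=get_image("scene")
cv2.imwrite("pics/c9.png",np.hstack([cv2.resize(a,(400,300)),cv2.resize(b[120:320,100:360],(400,300))])[:,:,::-1])
E
```

```text
t 22.25 p [ 507.9 -310.9  183.4] rot [[-0.128, -0.992, 0.007], [-0.992, 0.128, 0.001], [-0.002, -0.007, -1.0]] F [-0.6 -0.3 -1.3] T [-0.03 -0.02 -0.03] w 11.0 q [-0.279  0.356 -0.118 -0.003 -1.09   0.153]
```

View pics/c9.png

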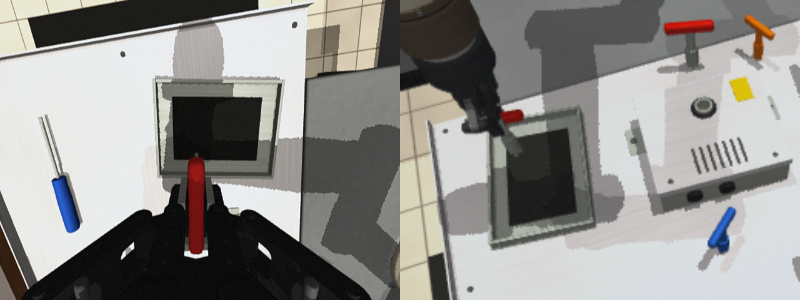

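Key is over the tray and the empty collar shows in the scene. Lowering.

>>> jog_arm --pt "0 0 0.03 0" --pt "0 0 0.06 0" --pt "0 0 0.09 0" --pt "0 0 0.11 0" --pt "0 0 0.12 0" --pt "0 0 0.127 0" --pt "0 0 0.127 0" --pt "0 0 0.127 0"

```text
clock: 23.35
position: [509.5, -311.1, 57.5]
ee_rot: [-0.661, 0.751, -0.003, 0.003]
contact_force: [0.5, -0.6, -1.8]
gripper_width: 11.1
```

>>> jog_arm --pt "0 0 0.002 0" --pt "0 0 0.004 0" --pt "0 0 0.004 0"

```text
clock: 23.72
position: [509.4, -311.1, 53.4]
ee_rot: [-0.661, 0.751, -0.003, 0.003]
contact_force: [0.4, 0.2, -1.8]
gripper_width: 11.2
```

```bash
python3 - <<'E'
from h import *
s=say()
b=get_image("scene")
cv2.imwrite("pics/c10.png",cv2.resize(b[150:300,110:310],(800,600),interpolation=2)[:,:,::-1])
E
```

```text
t 23.73 p [ 509.4 -311.1   53.4] rot [[-0.127, -0.992, 0.009], [-0.992, 0.127, 0.0], [-0.001, -0.009, -1.0]] F [ 0.4  0.2 -1.8] T [0.02 0.02 0.01] w 11.2 q [-0.279  0.494 -0.267 -0.004 -0.802  0.154]
```

View pics/c10.png

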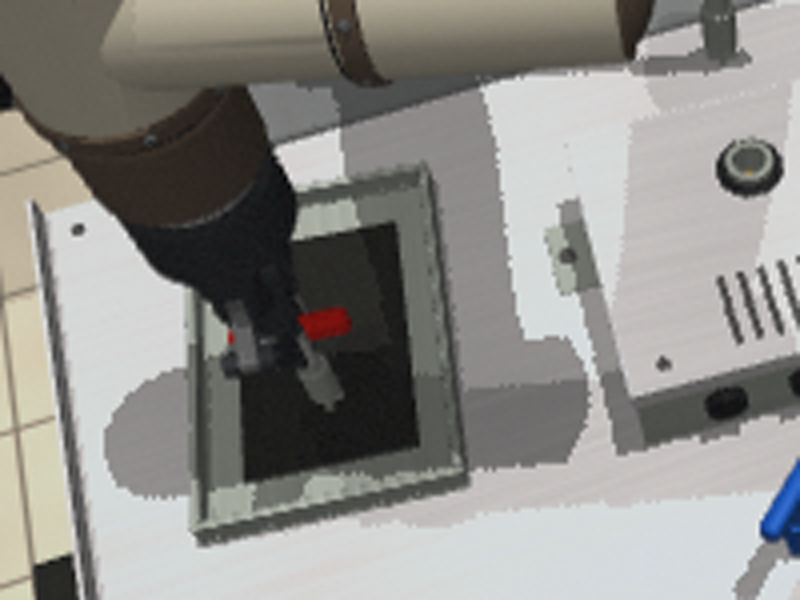

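Not touching yet; a couple of mm more.

>>> jog_arm --pt "0 0 0.001 0" --pt "0 0 0.002 0" --pt "0 0 0.003 0" --pt "0 0 0.003 0"

```text
clock: 24.28
position: [509.8, -311.3, 51.5]
ee_rot: [-0.661, 0.751, -0.003, 0.003]
contact_force: [-1.5, 1.2, 4.0]
gripper_width: 11.4
```

Foot is on the tray floor (+4 N). Releasing.

>>> jog_arm --pt "0 0 0 0" --pt "0 0 0 0" --pt "0 0 0 0" --pt "0 0 0 0" --pt "0 0 0 0" --pt "0 0 0 0" --pt "0 0 0 0" --hand 1

```text
clock: 25.15
position: [509.8, -311.3, 51.4]
ee_rot: [-0.661, 0.751, -0.003, 0.003]
contact_force: [-0.7, 0.0, 0.0]
gripper_width: 85.3
```

```bash
python3 - <<'E'
from h import *
s=say()
b=get_image("scene");a=get_image("wrist")
cv2.imwrite("pics/c11.png",np.hstack([cv2.resize(a,(400,300)),cv2.resize(b[150:300,110:310],(400,300),interpolation=2)])[:,:,::-1])
E
```

```text
t 25.15 p [ 509.8 -311.3   51.4] rot [[-0.127, -0.992, 0.009], [-0.992, 0.127, -0.0], [-0.001, -0.009, -1.0]] F [-0.7  0.   0. ] T [0.02 0.03 0.01] w 85.3 q [-0.279  0.496 -0.269 -0.003 -0.797  0.154]
```

View pics/c11.png

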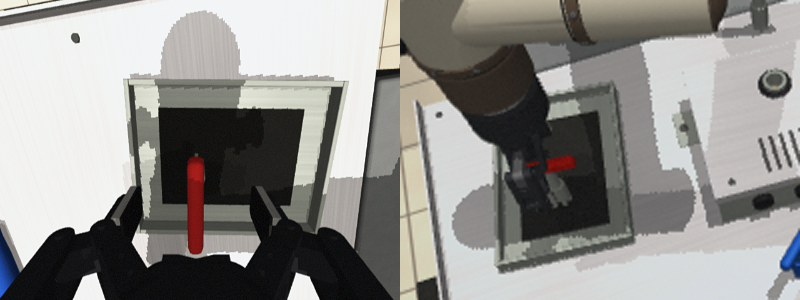

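The key is standing on its foot. That's a precarious way to leave it, so I'll tip it gently along the tray's long axis with one finger.

>>> jog_arm --pt "0 0.008 0.005 0" --pt "0 0.018 0.006 0" --pt "0 0.028 0.006 0" --pt "0 0.033 0.006 0" --pt "0 0.038 0.006 0" --pt "0 0.042 0.006 0" --pt "0 0.046 0.006 0" --pt "0 0.049 0.006 0" --pt "0 0.052 0.006 0" --pt "0 0.054 0.006 0"

```text
clock: 26.5
position: [456.1, -304.5, 44.9]
ee_rot: [-0.661, 0.751, -0.003, 0.003]
contact_force: [-0.1, -0.4, -0.2]
gripper_width: 85.6
```

```bash
python3 - <<'E'
from h import *
s=say()
b=get_image("scene");a=get_image("wrist")
cv2.imwrite("pics/c12.png",np.hstack([cv2.resize(a,(400,300)),cv2.resize(b[150:300,110:310],(400,300),interpolation=2)])[:,:,::-1])
E
```

```text
t 26.5 p [ 456.1 -304.5   44.9] rot [[-0.127, -0.992, 0.009], [-0.992, 0.127, -0.0], [-0.001, -0.009, -1.0]] F [-0.1 -0.4 -0.2] T [0.01 0.03 0.01] w 85.6 q [-0.294  0.439 -0.398 -0.004 -0.725  0.17 ]
```

View pics/c12.png

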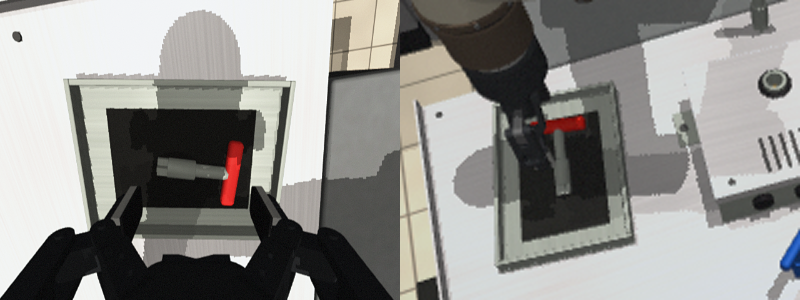

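The key now lies flat on the mat inside the tray. I'll raise the arm straight up and check.

>>> jog_arm --pt "0 0 -0.03 0" --pt "0 0 -0.07 0" --pt "0 0 -0.11 0" --pt "0 0 -0.15 0" --pt "0 0 -0.15 0" --pt "0 0 -0.15 0" --pt "0 0 -0.15 0"

```text
clock: 27.48
position: [454.0, -304.1, 193.6]
ee_rot: [-0.661, 0.751, -0.002, 0.003]
contact_force: [0.1, 0.5, -0.8]
gripper_width: 85.3
```

```bash
python3 - <<'E'
from h import *
s=say()
b=get_image("scene");t=get_image("top")
cv2.imwrite("pics/c13.png",np.hstack([cv2.resize(b[90:390,110:510],(400,300)),cv2.resize(t[80:310,150:490],(400,300))])[:,:,::-1])
o=cv2.imread("pics/scene0.png")[:,:,::-1]
for nm,(x0,y0,x1,y1) in dict(board=(400,145,475,205),driver=(185,328,295,380)).items():
    print(nm,cv2.absdiff(b[y0:y1,x0:x1],np.ascontiguousarray(o[y0:y1,x0:x1])).mean().round(2))
E
```

```text
t 27.48 p [ 454.  -304.1  193.6] rot [[-0.127, -0.992, 0.007], [-0.992, 0.127, 0.001], [-0.002, -0.006, -1.0]] F [ 0.1  0.5 -0.8] T [ 0.05  0.04 -0.  ] w 85.3 q [-0.295  0.266 -0.223 -0.003 -1.076  0.169]
board 4.42
driver 5.41
```

View pics/c13.png

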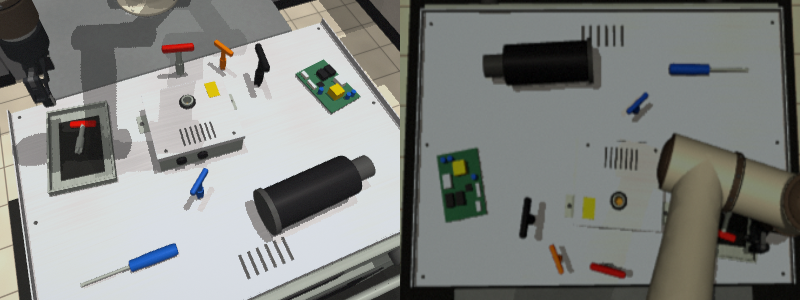

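The key lies in the tray, the lock is empty, the board and driver look unmoved, and the arm is clear. Handing in.

```bash
python3 -c "
from bench import *
print(job_done())"
```

```text
the job is handed in; nothing more can be done
None
```

I locked the bay, pulled out the red key and left it lying flat on the mat in the steel tray. I handed the job in at about 27.5 s; the closure is judged by torque, since the cam can't be seen.

- **Finding the slot:** I pressed with 5–8 N and turned anticlockwise only, not back and forth. The bit dropped in after about 60° and sank the full 10 mm.
- **Closing the lock:** I turned it clockwise about 105°, which includes the play. The torque rose from about 0.12 to 0.53 N m, which I took as the stop, and I did not force it further. I then backed off 8°, within the play, and pulled the key out.
- **Leaving the key:** It stood upright when released, so I tipped it over with one finger along the tray.

**Last checks:**
- The last pictures show the key in the tray, the lock empty and the arm clear of everything.
- By eye, the board and screwdriver have not moved. The picture differences there were 4–5 grey levels, which I did not compare with the camera noise.

**What failed or disagreed:**
- The first grasp closed on nothing. The fingertips are about 34 mm farther back than the stated tool frame, so I measured them in two cameras and corrected for it.
- The tool tilted by about 0.01 rad while pressing, with no harm seen.

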